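# Charge the cold tub with beads and hold the cup drained

## Task

Draw the tall cup of steel beads straight up out of its well in the grey rack, and tip it over the square white tub until all five beads have rolled out into the tub. Finish while still holding the cup in the gripper, tipped over with its mouth a little below level or further, raised clear above the tub and touching nothing else. Leave the short cup and everything else on the bench where it stands.

Things in the scene. Friction and masses are not known exactly. Their poses are not given: they have to be found in the camera images.
- cup: tall open steel cup holding the five beads: a plain straight cylinder, 56 mm outside diameter, 105 mm high, wall 3 mm, floor 5 mm, about 150 g plus 120 g of beads. It stands upright in one of the rack's two wells. Origin at the centre of its underside, z towards its mouth. It can be gripped across the outside, upright or tilted; about 60 mm of it stand clear of the rack. The beads fill its lowest 30 mm and roll out readily once it is tipped some 15 to 20 degrees past level
- cup_rim (a point): centre of the tall cup's mouth, 105 mm from its underside along its axis
- rack: grey plastic block fixed to the bench, 100 x 260 x 60 mm (x, y, z), with two round wells 62 mm wide and 45 mm deep at 65 mm either side of its centre along its y axis; well floors 15 mm above the bench. Origin at the centre of its underside
- spare: short empty steel cup in the other well, 56 mm in diameter, 75 mm high, not wanted. Origin at the centre of its underside
- tub: open square white insulated tub fixed to the bench, 180 x 180 mm outside, 60 mm high, walls 12 mm (156 mm square inside). Other equipment, at most 140 mm high, stands along the bench's far and side edges, beyond 0.5 m to either side or 0.75 m ahead of the robot; a flat clipboard (12 mm) lies left of the robot, and a tall white flask beside the robot's left rear. Origin at the centre of its underside, x and y along its sides
- stopper: bystander: orange lid, 100 mm in diameter, 28 mm thick, lying upside down with its white foam plug (68 mm in diameter) pointing up, 98 mm high in all. Origin at the centre of its underside
- bottle: bystander: standing closed clear bottle, 60 mm in diameter, 110 mm high. Origin at the centre of its underside
- forceps: bystander: steel forceps 150 mm long lying flat beside the tub on the robot's side, along their own x, 8 mm thick. Origin at mid length on the underside
- vialbox: bystander: paper vial box 64 x 94 x 39 mm behind the rack. Origin at the centre of its underside
- bead0_center (a point): centre of steel bead 1 of 5, a smooth slippery 18 mm ball of 24 g, loose in the tall cup at the start (all five alike)
- bead1_center (a point): centre of steel bead 2 of 5, a smooth slippery 18 mm ball of 24 g, loose in the tall cup at the start (all five alike)
- bead2_center (a point): centre of steel bead 3 of 5, a smooth slippery 18 mm ball of 24 g, loose in the tall cup at the start (all five alike)
- bead3_center (a point): centre of steel bead 4 of 5, a smooth slippery 18 mm ball of 24 g, loose in the tall cup at the start (all five alike)
- bead4_center (a point): centre of steel bead 5 of 5, a smooth slippery 18 mm ball of 24 g, loose in the tall cup at the start (all five alike)
Mind the look-alikes: they are no part of the job. What is shaped like the cup but green or purple is not meant. What is shaped like the spare but green is not meant.

How it is judged (in metres and radians):
On the way, in this order (a step that is already met when the one before it is completed fails the run):
1. the tall cup has been drawn upright out of its well, with the beads in it (height (world z) of cup above 0.065 m and angle between cup's own z axis and vertical below 0.6 rad and contact force between cup and the fingers above 0.5 N and distance between each of bead0_center, bead1_center, bead2_center, bead3_center, bead4_center and cup below 0.11 m), for 0.1 s.
2. the cup is tipped over at the tub (angle between cup's own z axis and vertical above 1.25 rad and horizontal distance between cup_rim and tub below 0.16 m and contact force between cup and the fingers above 0.5 N), for 0.1 s.
At the end, for the whole second after the job is handed in: All five beads lie inside the tub; the cup is held by the fingers, still, tipped at least 86 degrees from upright, its mouth's centre within 130 mm of the tub's centre seen from above, both mouth and underside centres at least 95 mm above the bench, not touching tub, rack or bystanders (x of bead0_center in the frame of tub between -0.085 and 0.085 m and y of bead0_center in the frame of tub between -0.085 and 0.085 m and z of each of bead0_center, bead1_center, bead2_center, bead3_center, bead4_center in the frame of tub below 0.055 m and x of bead1_center in the frame of tub between -0.085 and 0.085 m and y of bead1_center in the frame of tub between -0.085 and 0.085 m and x of bead2_center in the frame of tub between -0.085 and 0.085 m and y of bead2_center in the frame of tub between -0.085 and 0.085 m and x of bead3_center in the frame of tub between -0.085 and 0.085 m and y of bead3_center in the frame of tub between -0.085 and 0.085 m and x of bead4_center in the frame of tub between -0.085 and 0.085 m and y of bead4_center in the frame of tub between -0.085 and 0.085 m and horizontal distance between cup_rim and tub below 0.13 m and contact force between cup and the fingers above 0.5 N and angle between cup's own z axis and vertical above 1.5 rad and height (world z) of each of cup_rim, cup above 0.095 m and contact force between cup and tub below 0.1 N and contact force between cup and rack below 0.1 N and contact force between cup and stopper below 0.1 N and contact force between cup and bottle below 0.1 N and contact force between cup and spare below 0.1 N and linear speed of cup below 0.05 m/s); the arm keeps its last pose, push and grip.
It fails at once if a bystander (stopper, bottle, forceps, vial box) is shoved over 50 mm (distance of any of stopper, bottle, forceps, vialbox from where it was at the start of the episode above 0.05 m).
It fails at once if the stopper or the bottle is knocked over (angle between any of stopper, bottle's own z axis and vertical above 0.7 rad).
It fails at once if the short spare cup is taken out of its well (distance of spare from where it was at the start of the episode above 0.035 m).
It also fails if it takes over 42 s, if anything falls off the work surface, if the arm or the gripper's body presses on something with over 40 N, if the wrist force passes 120 N, or if a joint passes its speed limit or range.

## Robot

A 7-joint arm with a two-finger parallel gripper is mounted at the origin on the work surface. World frame = base frame: x ahead of the robot, y to its left, z up, the work surface at z = 0. Lengths are in mm, angles in rad, forces in N, time in s.
With the tool pointing down it reaches from about 425 to 800 mm from the base axis. Payload 8.3 kg.
Tool frame: the origin (TCP) lies on the centre line of the jaws, within the pads' length; the fingertips stand 14 mm ahead of it and the grasp point (between the pads) lies 5 mm behind it; z points along the fingers, y is the line along which they close (so a half turn about z gives the same grasp; the last joint's range is limited). The gripper opens to 85 mm and grips with 20 to 120 N. Pads are 22 mm wide; open, the fingers measure 114 mm over their backs; the gripper's body (76 mm by 85 mm) begins 54 mm behind the grasp point. The pads swing forward as they close: fully open they stand 13 mm farther back than shut.
Start: joints at [-1.373, 0.383, 0.016, 1.37, -0.006, 1.388, -0.046], TCP at [161.107, 603.861, 245.279] pointing down, gripper open.
Joint ranges: [-2.95, 2.95], [-0.25, 2.06], [-1.52, 1.56], [0.18, 2.33], [-1.44, 4.58], [0.02, 2.06], [-3.01, 3.01]. Speed limits (rad/s): [2.39, 2.39, 3.01, 3.01, 3.14, 3.14, 3.14].

## Interface

Orientations are given as a rotation vector (axis times angle).
In Python, from station import bot gives the robot as it stands.
- The arm moves only by the tool send_rows, never from a script. Its argument "steps" is a list that holds one entry, the list of rows, each a list of 7 numbers: the shift along the tool's x, y, z in cm, then the turn, a rotation vector about the tool's x, y, z in rad, then the opening, from 0 (shut) to 1 (fully open). In form: [[[x, y, z, wx, wy, wz, jaw], ...]]. A call has 1 to 5 rows; each row shifts and turns the commanded pose from where the row before left it, along the tool's axes as they then stand; what a row does not reach is not made up. A row lasts 1/8 s, in which the tool goes at most 62.5 mm and 10.7 degrees, less where a joint would pass 70% of its speed; a pose out of reach is approached as far as the arm can. A call is refused whole if a number of a shift passes 6.25 or a number of a turn 0.188, either way. A call with a gripper value outside its range is refused whole. The fingers move at their own pace and stop on an object; the grip force is fixed at half the most. Time passes only in rows, so rows that do not move let the fingers close. It gives the time, the measured TCP pose, the force, the opening and the grip force at its end, in the units of the state.
- bot.get_obs(): the state, without advancing time (a new reading comes with each control period).
- bot.get_image(name): name is "scene" or "top" or "wrist"; returns the picture (384x512x3 uint8, red, green, blue); there is no depth.
- bot.calibration(name): a dict with "camera_matrix" (3x3 intrinsics, pixels), "dist_coeffs" ([k1, k2, p1, p2, k3] as OpenCV has them; the pictures are not rectified), "rvec" (rotation vector, rad) and "tvec" (3), from world to camera coordinates, as OpenCV has them; the wrist camera has in their place "tool_from_camera" (4x4, takes a point from camera to tool coordinates, whose origin is the TCP and whose axes are the flange's). Camera axes: x right, y down, z forward; pixel columns grow to the right and rows downward; lengths in mm; the calibration is good to about 2 mm. A picture is of the moment at which its call begins: read the wrist's pose just before it. calibration takes no time and is no camera call.
- bot.sign_off(): hands the job in; it is judged then, once.
The state is a dict: "time": time; "q": joint angles; "dq": joint speeds; "tau": joint torques, N m; "eef_pos": TCP position; "ee_rot": TCP orientation; "contact_force": force on the tool from outside, world axes, zero at the start; "ft_torque": the same for the moment, N m; "gripper_width": finger opening in mm; "finger_force": force on a finger pad.
Only numpy, scipy, OpenCV 4.12 (cv2) and the standard library are available. Lean on these libraries where they do the work, as an engineer would, in place of code of your own. Each camera call takes 0.05 s, during which the arm holds its last target. There are 200 camera calls.

## Working session

There is one attempt and no reset: what is moved stays moved. The work goes in short steps, Python scripts to look and compute and a tool call to move; the robot and the scene stay as the last step left them, time stands still between calls to the robot, and variables do not carry over. Pictures are saved under pics/ and viewed, at most 10 in all, crops included, and the job is handed in when it is done.

Besides the shell and the picture viewer there is one more tool, called after "Emit:" in YAML: its name, and indented under it one key for each argument. send_rows: Moves the arm, as the interface text tells. Its arguments: {"type":"object","properties":{"steps":{"type":"array","items":{"type":"array","items":{"type":"array","items":{"type":"number"}}}}},"required":["steps"]}

```bash
mkdir -p pics
python3 - <<'E'
from station import bot
import cv2
o=bot.get_obs(); print(o)
for n in("scene","top"):
    cv2.imwrite(f"pics/{n}0.png",bot.get_image(n)[:,:,::-1])
    c=bot.calibration(n); print(n,c)
print(bot.calibration("wrist"))
E
```

```text
{'time': 0.0, 'q': array([-1.3728884 ,  0.38423441,  0.0163922 ,  1.37117397, -0.00630145,
        1.38821342, -0.04649464]), 'dq': array([-0.00089341,  0.00089127, -0.00052201, -0.00025258, -0.0008085 ,
        0.0002761 ,  0.00090499]), 'tau': array([-1.05988067e-04, -6.27607298e+01,  8.43718573e-01, -3.71822190e+01,
        1.63297652e-02,  1.43683012e-02, -9.81775685e-06]), 'eef_pos': array([161.01277258, 603.39867075, 244.27236186]), 'ee_rot': array([-4.08407085e-01, -3.11471401e+00,  3.09076904e-03]), 'contact_force': array([ 0.12442807,  0.12355109, -0.99606575]), 'ft_torque': array([ 0.04402978, -0.00366065, -0.00309105]), 'finger_force': 0.0, 'gripper_width': 85.27863791354594}
scene {'camera_matrix': array([[349.36610891,   0.        , 246.40206922],
       [  0.        , 349.36610891, 184.77713284],
       [  0.        ,   0.        ,   1.        ]]), 'dist_coeffs': array([-0.08150277,  0.        ,  0.        ,  0.        ,  0.        ]), 'rvec': array([ 1.42284025,  2.27651293, -0.81536104]), 'tvec': array([ 283.75706098, -317.23330097, 1230.50467932])}
top {'camera_matri
[... 286 characters left out ...]
4,  0.09169345]), 'tvec': array([-10.47458062, 561.11055505, 834.44256896])}
{'camera_matrix': array([[280.43874066,   0.        , 255.90728314],
       [  0.        , 280.43874066, 193.70999705],
       [  0.        ,   0.        ,   1.        ]]), 'dist_coeffs': array([-0.01027283,  0.        ,  0.        ,  0.        ,  0.        ]), 'tool_from_camera': array([[ 3.62091995e-04, -9.44469799e-01, -3.28598034e-01,
         8.68249474e+01],
       [ 9.99999664e-01,  1.00338206e-04,  8.13533376e-04,
         3.77175493e-01],
       [-7.35386767e-04, -3.28598218e-01,  9.44469518e-01,
        -1.27314425e+02],
       [ 0.00000000e+00,  0.00000000e+00,  0.00000000e+00,
         1.00000000e+00]])}
```

View pics/scene0.png

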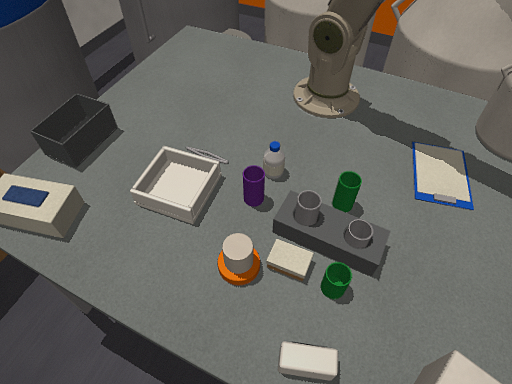

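View pics/top0.png

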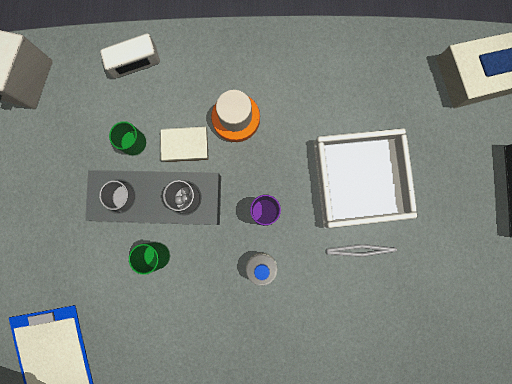

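The scene view shows the tall cup at (308,208) in the rack. The top view shows it with beads at (180,195), the spare at (115,196), the tub at (367,178), the purple cup at (265,210), the bottle at (262,268), the stopper at (234,112) and the vial box at (184,144).

```bash
cat > h.py <<'E'
from station import bot
import cv2, numpy as np
from scipy.spatial.transform import Rotation as R
def ray(n,uv,z):
    c=bot.calibration(n); K,D=c["camera_matrix"],c["dist_coeffs"]
    M=cv2.Rodrigues(c["rvec"])[0]; t=c["tvec"]
    p=cv2.undistortPoints(np.array([[uv]],float),K,D)[0,0]
    d=M.T@np.array([p[0],p[1],1]); o=-M.T@t
    return (o+d*(z-o[2])/d[2]).round(1)
E
python3 - <<'E'
from h import *
for n,uv,z in [("cup rim",(180,194.5),120),("spare rim",(115,194.5),90),("purple",(265.5,209.5),105),("bottle cap",(262,271.5),110),("stopper plug",(234,107),98),("vial",(184,144),39),
 ("rackTL",(89,171),60),("rackTR",(220,174),60),("rackBL",(87,219),60),("rackBR",(219,224),60),
 ("tubTL",(318,137),60),("tubTR",(405,129),60),("tubBR",(417,217),60),("tubBL",(328,227),60),("green tall",(144,258),105),("green s",(124,136),75),("forc",(328,251),5),("forc",(397,249),5)]:
    print(n,ray("top",uv,z))
for n,uv,z in [("cup",(308.5,199),120),("spare",(360,230),90),("tubL",(134,185),60),("tubR",(184,219),60),("tubfar",(165,149),60),("tubBR",(221,158),60)]: print("scene",n,ray("scene",uv,z))
o=bot.get_obs(); print(R.from_rotvec(o["ee_rot"]).as_matrix().round(3))
E
```

```text
cup rim [547.9 116.1 120. ]
spare rim [552.4 245.9  90. ]
purple [519.  -36.7 105. ]
bottle cap [407.9 -28.2 110. ]
stopper plug [712.6  18.4  98. ]
vial [655.7 122.7  39. ]
rackTL [602.6 310.3  60. ]
rackTR [591.  49.  60.]
rackBL [507.6 313.1  60. ]
rackBR [494.6  52.   60. ]
tubTL [ 660.5 -143.2   60. ]
tubTR [ 675.3 -319.1   60. ]
tubBR [ 499.9 -334.3   60. ]
tubBL [ 484.9 -157.    60. ]
green tall [434.2 186.1 105. ]
green s [667.5 234.8  75. ]
forc [ 435.7 -164.9    5. ]
forc [ 435.6 -309.6    5. ]
scene cup [547.9 116.5 120. ]
scene spare [557.3 247.3  90. ]
scene tubL [ 657.4 -320.3   60. ]
scene tubR [ 689.4 -142.4   60. ]
scene tubfar [ 511.9 -321.6   60. ]
scene tubBR [ 474.2 -159.    60. ]
[[-0.966  0.258 -0.   ]
 [ 0.258  0.966 -0.002]
 [-0.    -0.002 -1.   ]]
```

Emit:
send_rows:
  steps:
    - [[-4.3,-3.9,-1.0,0,0,0,1],[-4.3,-3.9,-1.0,0,0,0,1],[-4.3,-3.9,-1.0,0,0,0,1],[-4.3,-3.9,-1.0,0,0,0,1],[-4.3,-3.9,-1.0,0,0,0,1]]

```text
time: 0.72
eef_pos: [319.3, 358.1, 295.3]
ee_rot: [-0.409, -3.115, 0.0]
contact_force: [0.7, 0.3, 1.0]
gripper_width: 85.2
finger_force: 0.0
```

```bash
cat > log.py <<'E'
from h import *
import json
o=bot.get_obs(); print(o["time"],"q",o["q"].round(3),"p",o["eef_pos"].round(1),"f",o["contact_force"].round(1),o["gripper_width"].round(1),round(float(o["finger_force"]),1)); print(R.from_rotvec(o["ee_rot"]).as_matrix().round(3).tolist())
open("log.jsonl","a").write(json.dumps([o["q"].tolist(),o["eef_pos"].tolist(),o["ee_rot"].tolist()])+"\n")
E
python3 log.py
```

```text
Traceback (most recent call last):
  File "log.py", line 3, in <module>
    o=bot.get_obs(); print(o["time"],"q",o["q"].round(3),"p",o["eef_pos"].round(1),"f",o["contact_force"].round(1),o["gripper_width"].round(1),round(float(o["finger_force"]),1)); print(R.from_rotvec(o["ee_rot"]).as_matrix().round(3).tolist())
                                                                                                                   ^^^^^^^^^^^^^^^^^^^^^^^^
AttributeError: 'float' object has no attribute 'round'
```

Emit:
send_rows:
  steps:
    - [[-4.3,-3.9,-1.0,0.1,0,0,1],[-4.3,-3.9,0,0.1,0,0,1],[-4.3,-3.9,1,0.1,0,0,1]]

```text
time: 1.1
eef_pos: [413.6, 211.3, 307.7]
ee_rot: [-0.399, -3.042, 0.463]
contact_force: [0.0, 0.6, -0.7]
gripper_width: 85.3
finger_force: 0.0
```

```bash
sed -i 's/o\["gripper_width"\].round(1)/round(float(o["gripper_width"]),1)/' log.py; python3 log.py
cat > fit.py <<'E'
import json,numpy as np,itertools
from scipy.optimize import least_squares
from scipy.spatial.transform import Rotation as R
data=[([-1.3728884,0.38423441,0.0163922,1.37117397,-0.00630145,1.38821342,-0.04649464],[161.0,603.4,244.3],[-.408407,-3.114714,.00309])]+[tuple(json.loads(l)) for l in open("log.jsonl")]
ax="zyzyzyz"
def fk(q,p,s):
    # p: yaw0,yawt, h, o1, a, o2, b, o3, c ; offsets o* along x
    T=R.from_euler("z",p[0]); t=np.zeros(3)
    off=[[0,0,0],[p[3],0,p[2]],[0,0,0],[p[5],0,p[4]],[p[7],0,0],[0,0,p[6]],[p[8],0,p[9]]]
    for i in range(7):
        t=t+T.apply(off[i]); T=T*R.from_euler(ax[i],s[i]*q[i])
    t=t+T.apply([0,0,p[10]]); return T*R.from_euler("z",p[1]),t
def res(p,s,d=None):
    r=[]
    for q,x,w in data:
        T,t=fk(q,p,s); r+=list((t-x)/10)+list((T.inv()*R.from_rotvec(w)).as_rotvec()*30)
    return np.array(r+list(1e-2*np.array([p[3],p[5],p[7],p[8]])/10)+[1e-3*p[9],1e-3*(p[10]-250)])
if __name__=="__main__":
    out=[]
    for s135 in itertools.product([1,-1],repeat=4):
        s=[s135[0],1,s135[1],1,s135[2],1,s135[3]]
        for y0 in(0,2.7,1.57,-1.57):
          for yt in (0,3.1):
            f=least_squares(res,[y0,yt,340,0,420,0,400,0,0,0,250],args=(s,)); out.append((f.cost,s,f.x.round(3).tolist()))
    out.sort(key=lambda a:a[0])
    for o in out[:6]: print(o)
E
python3 fit.py
```

```text
1.1 q [-0.931  0.176  0.3    1.541  0.137  1.668  0.678] p [413.6 211.3 307.7] f [ 0.   0.6 -0.7] 85.3 0.0
[[-0.966, 0.246, -0.077], [0.258, 0.922, -0.288], [0.0, -0.298, -0.955]]
(np.float64(0.09948663887739306), [-1, 1, -1, 1, -1, 1, -1], [-0.048, 1.523, 188.453, -67.424, 502.392, -1.8, 513.676, 27.047, -5.865, 19.862, 269.862])
(np.float64(0.09948663887747361), [-1, 1, -1, 1, -1, 1, -1], [-0.048, 1.523, 188.453, -67.424, 502.392, -1.799, 513.674, 27.046, -5.865, 19.862, 269.862])
(np.float64(0.09948663887757286), [-1, 1, -1, 1, -1, 1, -1], [-0.048, 1.523, 188.453, -67.424, 502.392, -1.799, 513.674, 27.047, -5.865, 19.862, 269.862])
(np.float64(0.09948663887777658), [-1, 1, -1, 1, -1, 1, -1], [-0.048, 1.523, 188.453, -67.424, 502.393, -1.799, 513.674, 27.047, -5.865, 19.861, 269.862])
(np.float64(0.09948663888929268), [-1, 1, -1, 1, -1, 1, -1], [-0.048, 1.523, 188.453, -67.425, 502.392, -1.804, 513.682, 27.047, -5.862, 19.862, 269.862])
(np.float64(0.7134231520288206), [1, 1, 1, 1, 1, 1, 1], [2.714, 1.662, -4126.788, 492.676, 3641.456, -99.686, -1321.955, -39.48, -149.729, -463.301, -213.301])
```

```bash
cat > fit2.py <<'E'
from fit import *
s=[-1,1,-1,1,-1,1,-1]
def ex(v,m):  # v: h,a,b,c + optional o's
    p=[0,np.pi/2,v[0],0,v[1],0,v[2],0,0,0,v[3]]
    for k,i in enumerate(m): p[i]=v[4+k]
    return p
for m in ([],[3],[5],[7],[8],[5,7],[3,8],[0,1],[0,1,8]):
    f=least_squares(lambda v:res(ex(v,m),s)[:-6],[340,420,400,250]+[0 if i!=1 else 1.57 for i in m]); print(m,f.cost.round(3),f.x.round(3))
    if m in([],[0,1]): print((f.fun.reshape(-1,6)*[10,10,10,1/30,1/30,1/30]).round(3))
E
python3 fit2.py
```

```text
[] 4.766 [540.59  291.173 524.032 469.247]
[[-30.235   6.067   0.817  -0.      0.     -0.   ]
 [  0.926  -0.367  -0.817  -0.     -0.     -0.   ]]
[3] 4.53 [  91.09   558.121  603.867  257.251 -180.067]
[5] 4.759 [541.137 291.834 514.241 469.317   9.901]
[7] 3.691 [1305.306  971.629  581.607  180.078 1712.37 ]
[8] 4.76 [542.063 290.222 530.119 469.518   5.815]
[5, 7] 0.0 [4162.312 3504.818 1305.095 -914.577 -511.947 8173.19 ]
[3, 8] 0.0 [-10461.498   6835.89    1577.624  -4659.503  -4323.673   -824.793]
[0, 1] 0.11 [ 3.42713e+02  3.92674e+02  4.86547e+02  3.72213e+02 -4.90000e-02
  1.52300e+00]
[[-0.59   0.381  0.953 -0.    -0.    -0.001]
 [-0.128 -0.113 -0.953  0.    -0.015  0.001]]
[0, 1, 8] 0.1 [ 3.44414e+02  3.91564e+02  4.93918e+02  3.72500e+02 -4.90000e-02
  1.52300e+00  7.05700e+00]
```

Emit:
send_rows:
  steps:
    - [[0,-3,0,0.18,0,0,1],[0,-3,0,0.18,0,0,1],[0,-2,-2,0.18,0,0,1]]

```text
time: 1.48
eef_pos: [397.5, 154.5, 358.6]
ee_rot: [-0.363, -2.746, 1.237]
contact_force: [-59.6, -23.6, 46.9]
gripper_width: 85.6
finger_force: 0.0
```

```bash
python3 log.py
```

```text
1.475 q [-0.992  0.371  0.305  1.414  0.405  2.056  0.703] p [397.5 154.5 358.6] f [-59.6 -23.6  46.9] 85.6 0.0
[[-0.966, 0.172, -0.195], [0.26, 0.64, -0.723], [-0.0, -0.749, -0.663]]
```

Emit:
send_rows:
  steps:
    - [[-2,0,-3,0,0.1,0.1,1],[-2,0,-3,0,0.1,0.18,1],[-2,0,0,0,0,0.18,1]]

```text
time: 1.85
eef_pos: [438.8, 146.6, 343.2]
ee_rot: [-0.772, -2.62, 1.271]
contact_force: [-0.6, -0.2, 0.4]
gripper_width: 85.4
finger_force: 0.0
```

```bash
python3 log.py
```

```text
1.85 q [-1.195  0.636  0.889  1.286  0.177  2.041  0.775] p [438.8 146.6 343.2] f [-0.6 -0.2  0.4] 85.4 0.0
[[-0.861, 0.39, -0.327], [0.498, 0.515, -0.698], [-0.104, -0.764, -0.637]]
```

Emit:
send_rows:
  steps:
    - [[0,0,0,-0.18,0,-0.1,1],[0,0,3,-0.18,0,-0.18,1],[0,0,3,-0.18,0,-0.18,1],[0,0,0,-0.18,0,0,1],[0,0,0,-0.18,0,0,1]]

```text
time: 2.48
eef_pos: [423.6, 113.0, 295.5]
ee_rot: [-0.351, -3.001, 0.089]
contact_force: [0.4, -0.4, -0.2]
gripper_width: 85.4
finger_force: 0.0
```

```bash
python3 log.py
cat > fit3.py <<'E'
from fit import data,R,np,least_squares
# fixed tool axis maps; p: (7 joint offsets + tool) of 3 each, linear in p -> ridge toward sparse prior
S=[-1,1,-1,1,-1,1,-1]; AX="zyzyzyz"
def rots(q):
    T=R.identity(); L=[]
    for i in range(7): L.append(T.as_matrix()); T=T*R.from_euler(AX[i],S[i]*q[i])
    L.append(T.as_matrix()); return L,T*R.from_euler("z",np.pi/2)
prior=np.zeros((8,3)); prior[1,2]=350; prior[3,2]=400; prior[5,2]=450; prior[7,2]=300
def lin(lam=0.01):
    A=np.vstack([np.hstack(rots(q)[0]) for q,_,_ in data]); b=np.hstack([x for _,x,_ in data])
    W=np.vstack([A,lam*np.eye(24)]); p=np.linalg.lstsq(W,np.hstack([b,lam*prior.ravel()]),rcond=None)[0]
    return p,(A@p-b).reshape(-1,3)
P,RES=lin()
def fk(q):
    L,T=rots(q); return np.hstack(L)@P,T
if __name__=="__main__": print(P.reshape(8,3).round(1)); print(RES.round(1))
E
python3 fit3.py
```

```text
2.475 q [-1.158  0.047  0.866  1.692 -0.029  1.552  1.05 ] p [423.6 113.  295.5] f [ 0.4 -0.4 -0.2] 85.4 0.0
[[-0.966, 0.226, -0.124], [0.233, 0.971, -0.045], [0.111, -0.072, -0.991]]
[[  5.9   1.8 -44.8]
 [ -5.8 -10.2 305.2]
 [  7.7 -10.2  23.5]
 [ -9.   -7.2 423.5]
 [  1.7  -7.2   9.4]
 [  1.4  -0.9 459.4]
 [ -2.5  -0.9  21. ]
 [  2.5  10.1 321. ]]
[[-0.   0.   0. ]
 [-0.  -0.  -0.1]
 [ 0.   0.   0. ]
 [-0.  -0.  -0. ]
 [ 0.   0.   0.1]]
```

```bash
cat > plan.py <<'E'
from fit3 import *
lo=np.array([-2.95,-.25,-1.52,.18,-1.44,.02,-3.01])+.12; hi=np.array([2.95,2.06,1.56,2.33,4.58,2.06,3.01])-.12
rng=np.random.default_rng(0)
def tool(az,el,flip):
    t=np.array([np.cos(el)*np.cos(az),np.cos(el)*np.sin(az),np.sin(el)]); y=np.array([-np.sin(az),np.cos(az),0])*(1 if flip else -1)
    return np.column_stack([np.cross(y,t),y,t])
def ik(M,p,seeds,w=1e-3,ref=None):
    best=None
    for q0 in seeds:
        def f(q):
            x,T=fk(q); r=ref if ref is not None else (lo+hi)/2
            return np.hstack([(x-p)/10,(R.from_matrix(M).inv()*T).as_rotvec()*10,w*(q-r)])
        try: s=least_squares(f,np.clip(q0,lo+1e-3,hi-1e-3),bounds=(lo,hi),max_nfev=60)
        except ValueError: continue
        e=np.linalg.norm(s.fun[:6])
        if e<0.1 and (best is None or s.cost<best[0]): best=(s.cost,s.x)
    return None if best is None else best[1]
cup=np.array([548,116,95.]); tub=np.array([580,-238,0.])
qn=np.array(data[-1][0])
if __name__=="__main__":
  D=np.deg2rad
  for el in(-30,-45):
   for azd in range(-180,180,30):
    for fl in(0,1):
     M=tool(D(azd),D(el),fl); p=cup+5*M[:,2]
     seeds=[qn]+[rng.uniform(lo,hi) for _ in range(5)]
     qg=ik(M,p,seeds,.05,qn)
     if qg is None: continue
     uT=M.T@[0,0,1]; best=None
     # pour: rotated orientations: mouth dir az a, tilt 112deg, twist about u
     for a in range(-180,180,45):
      for ps in range(-180,180,45):
       th=D(112); u=np.array([np.sin(th)*np.cos(D(a)),np.sin(th)*np.sin(D(a)),np.cos(th)])
       B=R.from_euler("ZYZ",[D(a),th,D(ps)]).as_matrix()@M  # maps cup z to u
       t=B[:,2]
       if t[2]>0.1: continue
       rim=np.array([*(tub[:2]-30*u[:2]),185.]); g=rim-25*u; pp=g+5*t
       qp=ik(B,pp,[qg],.05,qg)
       if qp is None: continue
       c=np.linalg.norm(qp-qg)
       if best is None or c<best[0]: best=(c,a,ps,t.round(2),qp.round(2))
     print(el,azd,fl,"qg",qg.round(2),"|",None if best is None else best)
E
time python3 plan.py
```

```text
-30 -120 0 qg [-0.78  1.07  0.47  1.09  0.2   1.91  2.25] | (np.float64(1.8156148119613071), 90, -180, array([-0.75, -0.63, -0.21]), array([-0.32,  1.39,  1.16,  0.84,  0.11,  1.94,  0.69]))
-30 -120 1 qg [-1.02  1.26  1.08  1.12 -0.19  1.88 -0.55] | (np.float64(1.947399611870954), 90, -180, array([-0.75, -0.63, -0.21]), array([-0.4 ,  1.51,  1.44,  0.91, -0.13,  1.92, -2.33]))
-30 -90 0 qg [-1.01  0.88  0.46  1.48  0.47  1.53  2.37] | (np.float64(2.163184203259734), 90, 135, array([-0.61, -0.69, -0.38]), array([-0.41,  1.17,  1.01,  1.07,  0.19,  1.71,  0.46]))
-30 -90 1 qg [-1.34  1.16  1.11  1.5  -0.02  1.42 -0.36] | (np.float64(2.045616807262499), 135, 135, array([ 0.06, -0.92, -0.38]), array([-1.  ,  1.27,  1.44,  1.77, -0.09,  0.78, -2.22]))
-30 -60 0 qg [-1.2   0.66  0.47  1.89  0.8   1.14  2.35] | (np.float64(2.039375730198865), 135, 135, array([-0.2 , -0.98, -0.02]), array([-0.68,  1.18,  0.92,  1.44,  0.67,  1.33,  0.57]))
-30 -60 1 qg [-1.56  0.87  1.    1.9   0.41  0.94 -0.45] | (np.float64(2.0072919515628698), 135, 90, array([ 0.22, -0.83, -0.51]), array([-1.04,  1.06,  
[... 4475 characters left out ...]
5, array([-0.68, -0.72,  0.1 ]), array([-0.42,  1.57,  1.29,  0.94,  0.21,  1.85,  0.91]))
-45 120 1 qg [-0.52  0.89  0.93  1.52 -1.1   1.84 -2.  ] | (np.float64(1.5226159731828197), 90, -90, array([-0.35, -0.89, -0.3 ]), array([-0.79,  1.41,  1.44,  1.46, -0.11,  1.28, -2.66]))
-45 150 0 qg [-0.33  0.94  0.53  1.19 -0.69  1.88  1.28] | (np.float64(1.4776403360754287), 90, -90, array([-0.61, -0.79, -0.06]), array([-0.43,  1.29,  0.93,  1.07,  0.45,  1.76,  0.53]))
-45 150 1 qg [-0.44  0.95  0.73  1.24 -0.79  1.94 -1.79] | (np.float64(1.4829693932444918), 90, -90, array([-0.61, -0.79, -0.06]), array([-0.51,  1.34,  1.05,  1.14,  0.33,  1.71, -2.57]))
real	0m54.727s
user	0m54.330s
sys	0m0.141s
```

```bash
cat > go.py <<'E'
from h import *
def tool(az,el,flip=1):
    az,el=np.deg2rad([az,el])
    t=np.array([np.cos(el)*np.cos(az),np.cos(el)*np.sin(az),np.sin(el)]); y=np.array([-np.sin(az),np.cos(az),0])*(1 if flip else -1)
    return np.column_stack([np.cross(y,t),y,t])
def rows(M,p,jaw,vmax=5.5,wmax=.16):
    """equal rows (shift cm, turn) from measured pose to (M,p=TCP mm)"""
    o=bot.get_obs(); T=R.from_rotvec(o["ee_rot"]); rv=(T.inv()*R.from_matrix(M)).as_rotvec()
    d=(np.array(p)-o["eef_pos"])/10
    n=max(1,int(np.ceil(max(np.linalg.norm(d)/vmax,np.linalg.norm(rv)/wmax))))
    out=[]
    for k in range(n):
        out.append((*(T*R.from_rotvec(rv*k/n)).inv().apply(d/n).round(2).tolist(),*(rv/n).round(3).tolist(),jaw))
    for k in range(0,n,5): print([[list(r) for r in out[k:k+5]]])
    print("n",n,"rv",rv.round(2))
E
python3 -c "
from go import *
import numpy as np
M=tool(-75,-27); rows(M,np.array([548,116,260])+5*M[:,2],1)
import plan
q=plan.ik(M,np.array([548,116,260])+5*M[:,2],[plan.qn],.05,plan.qn);print(q.round(2))"
```

```text
[[[-1.26, 0.3, 0.22, 0.048, -0.105, 0.103, 1], [-1.19, 0.44, 0.33, 0.048, -0.105, 0.103, 1], [-1.1, 0.58, 0.43, 0.048, -0.105, 0.103, 1], [-0.98, 0.71, 0.5, 0.048, -0.105, 0.103, 1], [-0.85, 0.83, 0.56, 0.048, -0.105, 0.103, 1]]]
[[[-0.7, 0.93, 0.6, 0.048, -0.105, 0.103, 1], [-0.53, 1.03, 0.62, 0.048, -0.105, 0.103, 1], [-0.36, 1.1, 0.61, 0.048, -0.105, 0.103, 1], [-0.18, 1.16, 0.59, 0.048, -0.105, 0.103, 1], [0.01, 1.2, 0.54, 0.048, -0.105, 0.103, 1]]]
n 10 rv [ 0.48 -1.05  1.03]
[-1.49  0.75  1.07  1.62  0.43  1.4  -0.33]
```

Emit:
send_rows:
  steps:
    - [[-1.3,0.3,0.2,0.05,-0.105,0.1,1],[-1.2,0.4,0.3,0.05,-0.105,0.1,1],[-1.1,0.6,0.4,0.05,-0.105,0.1,1],[-1.0,0.7,0.5,0.05,-0.105,0.1,1],[-0.9,0.8,0.6,0.05,-0.105,0.1,1]]

```text
time: 3.1
eef_pos: [487.4, 111.8, 277.0]
ee_rot: [0.939, 2.528, -0.548]
contact_force: [0.0, -1.1, -0.4]
gripper_width: 85.8
finger_force: 0.0
```

```bash
python3 log.py
```

```text
3.1 q [-1.336  0.131  0.75   1.772  0.468  1.391  0.16 ] p [487.4 111.8 277. ] f [ 0.  -1.1 -0.4] 85.8 0.0
[[-0.701, 0.679, 0.219], [0.527, 0.7, -0.482], [-0.48, -0.222, -0.849]]
```

Emit:
send_rows:
  steps:
    - [[-0.7,0.9,0.6,0.05,-0.105,0.1,1],[-0.5,1.0,0.6,0.05,-0.105,0.1,1],[-0.4,1.1,0.6,0.05,-0.105,0.1,1],[-0.2,1.2,0.6,0.05,-0.105,0.1,1],[0,1.2,0.5,0.05,-0.105,0.1,1]]

```text
time: 3.72
eef_pos: [549.9, 112.4, 257.5]
ee_rot: [1.262, 1.709, -0.828]
contact_force: [0.2, 0.7, 0.1]
gripper_width: 85.3
finger_force: 0.0
```

```bash
python3 log.py; python3 -c "
from go import *
M=tool(-75,-27); rows(M,np.array([548,116,180])+5*M[:,2],1)
cv2.imwrite('pics/w1.png',bot.get_image('wrist')[:,:,::-1])"; python3 fit3.py|tail -8
```

```text
3.725 q [-1.344  0.66   0.817  1.618  0.592  1.468 -0.446] p [549.9 112.4 257.5] f [0.2 0.7 0.1] 85.3 0.0
[[-0.145, 0.961, 0.237], [0.41, 0.276, -0.869], [-0.901, -0.029, -0.434]]
[[[3.58, 0.07, 1.75, 0.002, 0.011, 0.017, 1], [3.56, 0.01, 1.79, 0.002, 0.011, 0.017, 1]]]
n 2 rv [0.   0.02 0.03]
 [-0.000e+00  0.000e+00  3.226e+02]]
[[-0. -0. -0.]
 [-0. -0.  0.]
 [ 0.  0. -0.]
 [-0. -0.  0.]
 [-0.  0. -0.]
 [ 0.  0. -0.]
 [-0. -0.  0.]]
```

View pics/w1.png

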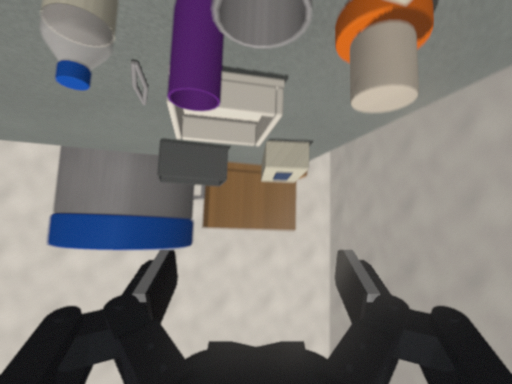

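The wrist view is upside down, so the camera hangs below the tool. The tall cup's rim shows at (262,10), the purple cup at (197,55) and the tub at (230,100). I'll roll half a turn so that the camera sits above.

Emit:
send_rows:
  steps:
    - [[0,0,0,0,0,-0.175,1],[0,0,0,0,0,-0.175,1],[0,0,0,0,0,-0.175,1],[0,0,0,0,0,-0.175,1],[0,0,0,0,0,-0.175,1]]

```text
time: 4.4
eef_pos: [549.5, 111.5, 258.0]
ee_rot: [0.449, 2.282, -1.303]
contact_force: [0.2, 0.4, -0.1]
gripper_width: 85.6
finger_force: 0.0
```

Emit:
send_rows:
  steps:
    - [[0,0,0,0,0,-0.175,1],[0,0,0,0,0,-0.175,1],[0,0,0,0,0,-0.175,1],[0,0,0,0,0,-0.175,1],[0,0,0,0,0,-0.175,1]]

```text
time: 5.03
eef_pos: [549.5, 111.4, 258.1]
ee_rot: [-0.636, 2.565, -1.653]
contact_force: [0.5, 0.4, -0.1]
gripper_width: 85.5
finger_force: 0.0
```

Emit:
send_rows:
  steps:
    - [[0,0,0,0,0,-0.175,1],[0,0,0,0,0,-0.175,1],[0,0,0,0,0,-0.175,1],[0,0,0,0,0,-0.175,1],[0,0,0,0,0,-0.175,1]]

```text
time: 5.65
eef_pos: [549.5, 111.4, 258.2]
ee_rot: [1.48, -1.828, 1.347]
contact_force: [-0.2, -0.0, 0.2]
gripper_width: 85.4
finger_force: 0.0
```

Emit:
send_rows:
  steps:
    - [[0,0,0,0,0,-0.175,1],[0,0,0,0,0,-0.175,1],[0,0,0,0,0,-0.14,1]]

```text
time: 6.02
eef_pos: [549.5, 111.4, 258.2]
ee_rot: [1.776, -1.337, 1.099]
contact_force: [0.4, -0.1, -0.5]
gripper_width: 85.3
finger_force: 0.0
```

```bash
python3 log.py; python3 -c "
from go import *
M=tool(-75,-27,0); rows(M,np.array([548,116,175])+5*M[:,2],1)"
```

```text
6.025 q [-0.989  0.533  0.295  1.604  0.82   1.631  2.509] p [549.5 111.4 258.2] f [ 0.4 -0.1 -0.5] 85.3 0.0
[[0.128, -0.963, 0.236], [-0.418, -0.269, -0.868], [0.899, 0.012, -0.437]]
[[[-3.85, -0.04, 1.85, -0.002, -0.009, 0.008, 1], [-3.83, -0.01, 1.89, -0.002, -0.009, 0.008, 1]]]
n 2 rv [-0.   -0.02  0.02]
```

Emit:
send_rows:
  steps:
    - [[-3.85,0,1.85,0,-0.009,0.008,1],[-3.85,0,1.85,0,-0.009,0.008,1],[0,0,0,0,0,0,1]]

```text
time: 6.4
eef_pos: [547.9, 111.5, 170.7]
ee_rot: [1.778, -1.364, 1.095]
contact_force: [-0.0, -0.1, 0.3]
gripper_width: 85.4
finger_force: 0.0
```

```bash
python3 log.py; python3 -c "
from go import *
M=tool(-75,-27,0); rows(M,np.array([548,116,97])+5*M[:,2],1,2.5)
cv2.imwrite('pics/w2.png',bot.get_image('wrist')[:,:,::-1])"
```

```text
6.4 q [-0.974  0.638  0.277  1.653  0.784  1.519  2.381] p [547.9 111.5 170.7] f [-0.  -0.1  0.3] 85.4 0.0
[[0.116, -0.966, 0.233], [-0.436, -0.26, -0.862], [0.893, -0.001, -0.451]]
[[[-1.69, -0.03, 0.86, -0.0, -0.001, -0.0, 1], [-1.69, -0.03, 0.86, -0.0, -0.001, -0.0, 1], [-1.69, -0.03, 0.86, -0.0, -0.001, -0.0, 1], [-1.69, -0.03, 0.86, -0.0, -0.001, -0.0, 1]]]
n 4 rv [-0. -0. -0.]
```

View pics/w2.png

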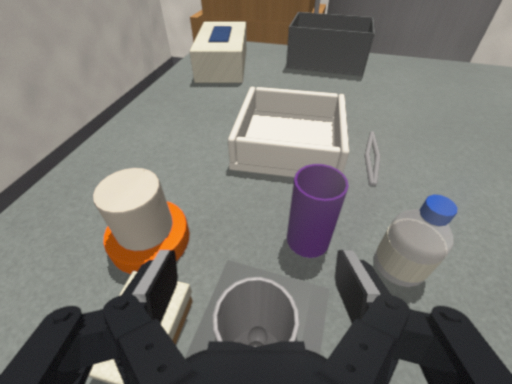

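The cup's rim is centred between the fingers at (257,317), and the purple cup and the bottle lie beyond them. Next I descend and close.

Emit:
send_rows:
  steps:
    - [[-1.7,0,0.86,0,0,0,1],[-1.7,0,0.86,0,0,0,1],[-1.7,0,0.86,0,0,0,1],[-1.7,0,0.86,0,0,0,1],[0,0,0,0,0,0,1]]

```text
time: 7.08
eef_pos: [549.0, 111.9, 94.7]
ee_rot: [1.777, -1.367, 1.097]
contact_force: [0.2, 0.1, 0.9]
gripper_width: 85.9
finger_force: 0.0
```

```bash
python3 log.py
```

```text
7.075 q [-0.962  0.756  0.262  1.663  0.768  1.431  2.287] p [549.  111.9  94.7] f [0.2 0.1 0.9] 85.9 0.0
[[0.113, -0.966, 0.233], [-0.437, -0.259, -0.861], [0.892, -0.004, -0.451]]
```

Emit:
send_rows:
  steps:
    - [[0,0,0,0,0,0,0],[0,0,0,0,0,0,0],[0,0,0,0,0,0,0],[0,0,0,0,0,0,0],[0,0,0,0,0,0,0]]

```text
time: 7.7
eef_pos: [550.0, 112.5, 97.3]
ee_rot: [1.777, -1.371, 1.099]
contact_force: [-1.9, 1.9, 6.1]
gripper_width: 54.6
finger_force: 62.5
```

```bash
python3 log.py
```

```text
7.7 q [-0.963  0.752  0.263  1.662  0.769  1.432  2.287] p [550.  112.5  97.3] f [-1.9  1.9  6.1] 54.6 62.5
[[0.11, -0.966, 0.235], [-0.439, -0.259, -0.86], [0.892, -0.008, -0.452]]
```

Emit:
send_rows:
  steps:
    - [[0.9,0,-0.45,0,0,0,0],[1.3,0,-0.68,0,0,0,0],[1.8,0,-0.9,0,0,0,0],[1.8,0,-0.9,0,0,0,0],[1.8,0,-0.9,0,0,0,0]]

```text
time: 8.32
eef_pos: [549.3, 112.0, 183.3]
ee_rot: [1.778, -1.371, 1.098]
contact_force: [0.8, -0.2, -3.1]
gripper_width: 55.0
finger_force: 63.1
```

```bash
python3 log.py
```

```text
8.325 q [-0.976  0.62   0.281  1.646  0.787  1.531  2.393] p [549.3 112.  183.3] f [ 0.8 -0.2 -3.1] 55.0 63.1
[[0.11, -0.966, 0.234], [-0.439, -0.259, -0.86], [0.891, -0.008, -0.453]]
```

Emit:
send_rows:
  steps:
    - [[1.8,0,-0.9,0,0,0,0],[1.8,0,-0.9,0,0,0,0],[1.8,0,-0.9,0,0,0,0],[1.8,0,-0.9,0,0,0,0],[0,0,0,0,0,0,0]]

```text
time: 8.95
eef_pos: [549.3, 111.5, 263.7]
ee_rot: [1.778, -1.373, 1.099]
contact_force: [1.3, -0.1, -2.9]
gripper_width: 55.2
finger_force: 63.1
```

```bash
python3 log.py
cat > pour.py <<'E'
from plan import *
o=data[-1]; qc=np.array(o[0]); M=R.from_rotvec(o[2]).as_matrix(); D=np.deg2rad
uT=M.T@[0,0,1]
res=[]
for th in (115,):
 for a in range(60,271,15):
  for ps in range(-180,180,15):
   B=R.from_euler("ZYZ",[D(a),D(th),D(ps)]).as_matrix()@M; t=B[:,2]; u=B@uT
   if t[2]>0.15 or t[2]<-.6: continue
   back=-t@u
   rim=np.array([*(tub[:2]-25*u[:2]),190.]); g=rim-25*u; pp=g+5*t
   q=ik(B,pp,[qc],.05,qc)
   if q is None: continue
   m=np.minimum(q-lo,hi-q).min()
   # horizontal component of mouth dir toward tool body
   th_=t[:2]/np.linalg.norm(t[:2]); res.append((np.linalg.norm(q-qc),a,ps,round(m,2),t.round(2),(u[:2]@-th_).round(2),q.round(2)))
res.sort(key=lambda r:r[0])
for r in res[:14]: print(r)
E
python3 pour.py; python3 fit3.py | tail -4
```

```text
8.95 q [-0.988  0.517  0.297  1.6    0.811  1.629  2.5  ] p [549.3 111.5 263.7] f [ 1.3 -0.1 -2.9] 55.2 63.1
[[0.109, -0.966, 0.235], [-0.441, -0.259, -0.86], [0.891, -0.01, -0.454]]
(np.float64(2.2252816825414725), 120, 150, np.float64(0.27), array([-0.49, -0.87, -0.01]), np.float64(0.46), array([-0.49,  1.24,  0.86,  1.17,  0.58,  1.67,  0.59]))
(np.float64(2.233705401235988), 135, 150, np.float64(0.48), array([-0.25, -0.97, -0.01]), np.float64(0.46), array([-0.59,  1.09,  0.75,  1.43,  0.8 ,  1.46,  0.44]))
(np.float64(2.2560188986059715), 120, 135, np.float64(0.46), array([-0.37, -0.9 , -0.21]), np.float64(0.55), array([-0.56,  1.07,  0.85,  1.33,  0.56,  1.48,  0.47]))
(np.float64(2.3175939873552376), 135, 135, np.float64(0.62), array([-0.12, -0.97, -0.21]), np.float64(0.55), array([-0.58,  0.87,  0.65,  1.57,  0.88,  1.32,  0.3 ]))
(np.float64(2.343993606183358), 105, 135, np.float64(0.18), array([-0.59, -0.78, -0.21]), np.float64(0.55), array([-0.39,  1.16,  0.8 ,  1.08,  0.48,  1.76,  0.48]))
(np.float64(2.34850843127278), 105, 150, np.float64(0.0), array([-0.7 , -0.71, -0.01
[... 770 characters left out ...]
5288), 105, 105, np.float64(0.64), array([-0.24, -0.83, -0.51]), np.float64(0.77), array([-0.52,  0.78,  0.74,  1.48,  0.54,  1.3 ,  0.15]))
(np.float64(2.4947432099239717), 150, 135, np.float64(0.41), array([ 0.13, -0.97, -0.21]), np.float64(0.55), array([-0.55,  0.7 ,  0.49,  1.8 ,  1.2 ,  1.21,  0.13]))
(np.float64(2.507848235136896), 120, 105, np.float64(0.53), array([-0.02, -0.86, -0.51]), np.float64(0.77), array([-0.56,  0.63,  0.66,  1.68,  0.77,  1.11,  0.12]))
(np.float64(2.5093641418246206), 90, 120, np.float64(0.17), array([-0.63, -0.68, -0.38]), np.float64(0.66), array([-0.37,  1.13,  0.9 ,  1.05,  0.27,  1.77,  0.36]))
 [-0. -0. -0.]
 [-0. -0. -0.]
 [ 0.  0. -0.]
 [ 0.  0.  0.]]
```

```bash
cat > pp.py <<'E'
from go import *
D=np.deg2rad
M0=tool(-75,-27,0)
o=bot.get_obs(); Mc=R.from_rotvec(o["ee_rot"]).as_matrix()
def B(a,th,ps): return R.from_euler("ZYZ",[D(a),D(th),D(ps)]).as_matrix()@M0
uT=M0.T@[0,0,1]
def tcp(Mx,rim): u=Mx@uT; return np.array(rim)-22*u+5*Mx[:,2]
E
python3 - <<'E'
from pp import *
rim=[600,-249,215]
rows(Mc,tcp(Mc,rim),0,4.5)
Bf=B(150,115,150); rv=(R.from_matrix(Mc).inv()*R.from_matrix(Bf)).as_rotvec(); print(rv)
for k in np.linspace(0,1,9):
    X=Mc@R.from_rotvec(rv*k).as_matrix(); u=X@uT; print(k,np.degrees(np.arccos(u[2])).round(),u.round(2),X[:,2].round(2),X[:,0].round(2))
E
```

```text
[[[1.13, 0.5, 3.99, -0.0, 0.0, -0.0, 0], [1.13, 0.5, 3.99, -0.0, 0.0, -0.0, 0], [1.13, 0.5, 3.99, -0.0, 0.0, -0.0, 0], [1.13, 0.5, 3.99, -0.0, 0.0, -0.0, 0], [1.13, 0.5, 3.99, -0.0, 0.0, -0.0, 0]]]
[[[1.13, 0.5, 3.99, -0.0, 0.0, -0.0, 0], [1.13, 0.5, 3.99, -0.0, 0.0, -0.0, 0], [1.13, 0.5, 3.99, -0.0, 0.0, -0.0, 0], [1.13, 0.5, 3.99, -0.0, 0.0, -0.0, 0]]]
n 9 rv [-0.  0. -0.]
[0.31938111 0.53836933 2.0717419 ]
0.0 1.0 [-0.01 -0.    1.  ] [ 0.24 -0.86 -0.45] [ 0.11 -0.44  0.89]
0.125 15.0 [-0.26  0.01  0.96] [ 0.27 -0.88 -0.39] [-0.16 -0.44  0.88]
0.25 30.0 [-0.5   0.04  0.87] [ 0.29 -0.9  -0.32] [-0.41 -0.42  0.81]
0.375 45.0 [-0.7   0.09  0.71] [ 0.29 -0.93 -0.24] [-0.64 -0.37  0.67]
0.5 59.0 [-0.85  0.15  0.51] [ 0.26 -0.95 -0.17] [-0.82 -0.31  0.49]
0.625 74.0 [-0.93  0.23  0.28] [ 0.22 -0.97 -0.11] [-0.94 -0.24  0.26]
0.75 88.0 [-0.95  0.31  0.04] [ 0.16 -0.99 -0.06] [-0.99 -0.16  0.01]
0.875 102.0 [-0.9   0.38 -0.2 ] [ 0.09 -1.   -0.03] [-0.97 -0.08 -0.24]
1.0 115.0 [-0.78  0.45 -0.42] [ 0.01 -1.   -0.02] [-0.88 -0.   -0.48]
```

Emit:
send_rows:
  steps:
    - [[0.6,0.25,2.0,0,0,0,0],[1.1,0.5,4.0,0,0,0,0],[1.1,0.5,4.0,0,0,0,0],[1.1,0.5,4.0,0,0,0,0],[1.1,0.5,4.0,0,0,0,0]]

```text
time: 9.57
eef_pos: [573.9, -74.1, 223.7]
ee_rot: [1.777, -1.369, 1.096]
contact_force: [1.0, -0.4, -2.6]
gripper_width: 54.8
finger_force: 63.2
```

Emit:
send_rows:
  steps:
    - [[1.1,0.5,4.0,0,0,0,0],[1.1,0.5,4.0,0,0,0,0],[1.1,0.5,4.0,0,0,0,0],[1.1,0.5,4.0,0,0,0,0],[0.6,0.25,2.0,0,0,0,0]]

```text
time: 10.2
eef_pos: [598.0, -258.2, 186.6]
ee_rot: [1.774, -1.371, 1.093]
contact_force: [0.1, -0.4, -2.3]
gripper_width: 54.9
finger_force: 63.5
```

```bash
python3 log.py
python3 - <<'E'
from pp import *
# rim moves linearly to (600,-249,190) while turning to 80 deg first (k=.7)
rv=(R.from_matrix(Mc).inv()*R.from_matrix(B(150,115,150))).as_rotvec(); n=20
rimc=o["eef_pos"]-5*Mc[:,2]+22*(Mc@uT); print("rim",rimc.round(),Mc[:,2]); prev=o["eef_pos"]; T=R.from_matrix(Mc); L=[]
for k in range(1,n+1):
    X=(R.from_matrix(Mc)*R.from_rotvec(rv*k/n)); p=tcp(X.as_matrix(),rimc+(np.array([600,-249,190])-rimc)*k/n)
    L.append([*T.inv().apply((p-prev)/10).round(2).tolist(),*(rv/n).round(3).tolist(),0]); T,prev=X,p
for k in range(0,n,5): print([L[k:k+5]])
E
```

```text
10.2 q [-0.564  0.475  0.52   1.936  1.138  0.98   2.507] p [ 598.  -258.2  186.6] f [ 0.1 -0.4 -2.3] 54.9 63.5
[[0.112, -0.967, 0.229], [-0.438, -0.255, -0.862], [0.892, -0.004, -0.452]]
rim [ 597. -254.  211.] [ 0.22868416 -0.86203662 -0.45232336]
[[[-0.05, -0.25, 0.08, 0.016, 0.027, 0.104, 0], [-0.05, -0.24, 0.08, 0.016, 0.027, 0.104, 0], [-0.05, -0.22, 0.07, 0.016, 0.027, 0.104, 0], [-0.05, -0.21, 0.07, 0.016, 0.027, 0.104, 0], [-0.05, -0.2, 0.07, 0.016, 0.027, 0.104, 0]]]
[[[-0.05, -0.19, 0.06, 0.016, 0.027, 0.104, 0], [-0.05, -0.18, 0.06, 0.016, 0.027, 0.104, 0], [-0.04, -0.17, 0.06, 0.016, 0.027, 0.104, 0], [-0.03, -0.16, 0.05, 0.016, 0.027, 0.104, 0], [-0.03, -0.15, 0.05, 0.016, 0.027, 0.104, 0]]]
[[[-0.02, -0.14, 0.05, 0.016, 0.027, 0.104, 0], [-0.01, -0.14, 0.05, 0.016, 0.027, 0.104, 0], [-0.0, -0.13, 0.04, 0.016, 0.027, 0.104, 0], [0.01, -0.13, 0.04, 0.016, 0.027, 0.104, 0], [0.02, -0.12, 0.04, 0.016, 0.027, 0.104, 0]]]
[[[0.03, -0.12, 0.03, 0.016, 0.027, 0.104, 0], [0.04, -0.12, 0.03, 0.016, 0.027, 0.104, 0], [0.05, -0.12, 0.03, 0.016, 0.027, 0.104, 0], [0.07, -0.12, 0.03, 0.016, 0.027, 0.104, 0], [0.08, -0.12, 0.03, 0.016, 0.027, 0.104, 0]]]
```

Emit:
send_rows:
  steps:
    - [[-0.05,-0.25,0.08,0.016,0.027,0.104,0],[-0.05,-0.25,0.08,0.016,0.027,0.104,0],[-0.05,-0.2,0.07,0.016,0.027,0.104,0],[-0.05,-0.2,0.07,0.016,0.027,0.104,0],[-0.05,-0.2,0.07,0.016,0.027,0.104,0]]

```text
time: 10.82
eef_pos: [611.0, -255.0, 185.1]
ee_rot: [1.395, -1.777, 1.528]
contact_force: [1.2, -1.7, -3.5]
gripper_width: 55.3
finger_force: 63.7
```

Emit:
send_rows:
  steps:
    - [[-0.05,-0.2,0.06,0.016,0.027,0.104,0],[-0.05,-0.2,0.06,0.016,0.027,0.104,0],[-0.05,-0.15,0.06,0.016,0.027,0.104,0],[-0.05,-0.15,0.05,0.016,0.027,0.104,0],[-0.05,-0.15,0.05,0.016,0.027,0.104,0]]

```text
time: 11.45
eef_pos: [619.8, -256.1, 188.1]
ee_rot: [0.868, -2.116, 1.913]
contact_force: [0.4, 0.7, -3.8]
gripper_width: 55.0
finger_force: 63.8
```

Emit:
send_rows:
  steps:
    - [[0,-0.15,0.05,0.016,0.027,0.104,0],[0,-0.15,0.05,0.016,0.027,0.104,0],[0,-0.15,0.04,0.016,0.027,0.104,0],[0,-0.1,0.04,0.016,0.027,0.104,0]]

```text
time: 11.95
eef_pos: [622.5, -258.0, 192.9]
ee_rot: [-0.327, 2.245, -2.1]
contact_force: [0.3, 0.2, -2.2]
gripper_width: 55.1
finger_force: 63.9
```

```bash
python3 log.py
python3 - <<'E'
from pp import *
u=Mc@uT; print("tilt",np.degrees(np.arccos(u[2])),u.round(2),"rim",(o["eef_pos"]-5*Mc[:,2]+22*u).round())
cv2.imwrite('pics/s2.png',np.hstack([bot.get_image('scene')[80:300,80:400,::-1],bot.get_image('top')[80:300,200:512,::-1]]))
E
```

```text
11.95 q [-0.714  0.846  0.672  1.836  1.197  1.139  0.782] p [ 622.5 -258.   192.9] f [ 0.3  0.2 -2.2] 55.1 63.9
[[-0.976, -0.119, 0.18], [-0.188, 0.055, -0.981], [0.107, -0.991, -0.076]]
tilt 82.53051819198005 [-0.95  0.28  0.13] rim [ 601. -247.  196.]
```

View pics/s2.png

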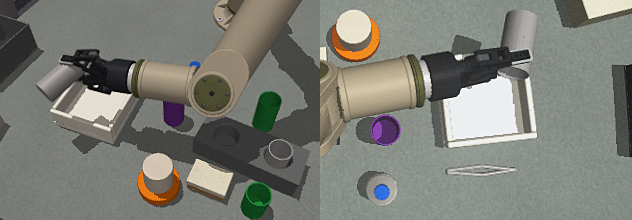

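The cup is held near level over the tub, with its mouth at about (515,72) in the right panel facing the robot. Nothing else has been disturbed. I'll tip on slowly.

Emit:
send_rows:
  steps:
    - [[0,-0.1,0.02,0.011,0.018,0.07,0],[0,-0.1,0.02,0.011,0.018,0.07,0],[0,-0.1,0.02,0.011,0.018,0.07,0],[0,-0.1,0.02,0.011,0.018,0.07,0],[0,-0.1,0.02,0.011,0.018,0.07,0]]

```text
time: 12.68
eef_pos: [622.9, -259.0, 198.4]
ee_rot: [0.153, 2.098, -2.018]
contact_force: [0.6, -0.5, -2.6]
gripper_width: 55.0
finger_force: 64.0
```

Emit:
send_rows:
  steps:
    - [[0,-0.1,0.02,0.011,0.018,0.07,0],[0,-0.1,0.02,0.011,0.018,0.07,0],[0,-0.1,0.02,0.011,0.018,0.07,0],[0.05,-0.1,0.02,0.011,0.018,0.07,0],[0,0,0,0,0,0,0]]

```text
time: 13.3
eef_pos: [621.5, -259.9, 202.5]
ee_rot: [0.503, 1.946, -1.918]
contact_force: [-0.6, 1.4, -1.1]
gripper_width: 55.0
finger_force: 63.9
```

Emit:
send_rows:
  steps:
    - [[0,0,0,0,0,0,0],[0,0,0,0,0,0,0],[0,0,0,0,0,0,0],[0,0,0,0,0,0,0],[0,0,0,0,0,0,0]]

```text
time: 13.92
eef_pos: [621.9, -259.1, 202.6]
ee_rot: [0.505, 1.945, -1.915]
contact_force: [-0.1, -0.0, -1.6]
gripper_width: 55.0
finger_force: 63.9
```

```bash
python3 log.py
python3 - <<'E'
from pp import *
u=Mc@uT; print("tilt",np.degrees(np.arccos(u[2])),u.round(2),"rim",(o["eef_pos"]-5*Mc[:,2]+22*u).round())
a=bot.get_image('scene')[120:230,100:260,::-1];b=bot.get_image('top')[110:240,290:450,::-1]
cv2.imwrite('pics/s3.png',np.hstack([cv2.resize(a,(400,300),interpolation=2),cv2.resize(b,(400,300),interpolation=2)]))
E
```

```text
13.925 q [-0.7    0.973  0.725  1.665  1.008  1.267  0.284] p [ 621.9 -259.1  202.6] f [-0.1 -0.  -1.6] 55.0 63.9
[[-0.87, 0.493, 0.008], [-0.0, 0.015, -1.0], [-0.493, -0.87, -0.013]]
tilt 115.68311761573217 [-0.78  0.45 -0.43] rim [ 605. -244.  193.]
```

View pics/s3.png

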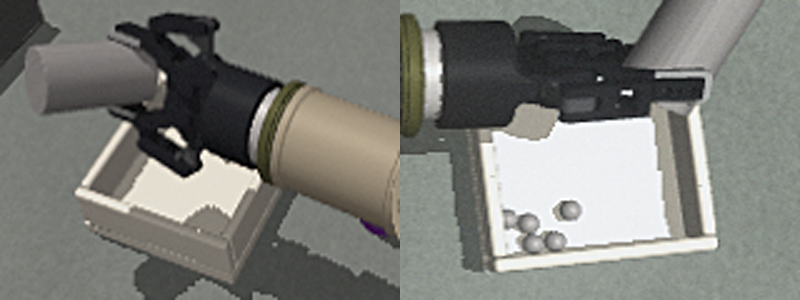

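The right panel shows all five beads in the tub, at (508,218), (529,223), (570,210), (532,243) and (555,240). The cup is held at 116°, with its mouth about 193 mm up, and the wrist force now matches the empty cup.

```bash
python3 -c "
from station import bot
print(bot.sign_off())"
```

```text
the job is handed in; nothing more can be done
None
```

Handed in at about 14 s: all five beads are in the tub, and the gripper still holds the empty cup, tipped to 116° and clear above the tub; no bystander looked disturbed, but sign-off returned no verdict.

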